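# Fit the right nozzle and hold the blast gate half open

### The job

Get the fume extractor on the bench ready: of the three loose aluminium nozzles, pick the one that fits the round port in the blue top of the sprung blast gate, and stand it in the port, fully home so that its collar rests on the blue plate. Then let go of it, take the shutter by its black tab, push it in against its spring to half of its travel (the red marks on the rails) and finish while holding it steady there with the gripper, for it springs back when let go. Leave the other two nozzles, the bur stand and the yellow tin where they are.

Things in the scene. Friction and masses are not known exactly. Their poses are not given: they have to be found in the camera images.
- port (a point): centre of the port's mouth, on the blue top (76 x 76 mm, 55 mm above the bench) of the blast gate, which is fixed but placed and turned differently each time. Vertical round hole, 32 mm diameter, 2 mm lead-in chamfer, open 24 mm down to the shutter (an 18 mm spigot does not touch it). z points up; its +x axis, away from the robot, is the way in which the shutter is pushed.
- tab_grip (a point): grip point in the middle of the shutter's black upright tab, 20 mm below its top, 60 mm above the bench. The tab is 12 mm along the port's x (the sliding direction), 30 mm along y, 50 mm tall. At rest it stands 92 mm from the port's centre along the port's -x (toward the robot), 48 mm clear of the block, between two rails whose tops are 30 mm above the bench. It moves with the shutter.
- gate: the sprung shutter: steel plate 44 mm wide with the black tab upright near its outer end; its origin is on the bench below the port's centre at rest, and moves with it along the port's +x. It has the port's axes.
- gate_travel (a joint): how far the shutter is pushed in, m: 0 at rest (shut), 0.040 fully in (open); grows as the tab moves along the port's +x. Half travel is 0.020: the black line across the shutter plate under the tab is then level with the red marks on the rails (white marks: rest, fully in). A spring pushes it back with 2.5 N at rest, 6.5 N at half, 10.5 N fully in; little friction.
- nozzle_30_mid (a point): the nozzle that fits: upright aluminium tube, 30 mm outer diameter, 70 mm tall, about 70 g, with a collar of 42 mm diameter 18 to 24 mm above its foot. This point is on its axis, 35 mm above the foot, z up. Below the collar is the 18 mm spigot for the port, above it 46 mm of plain tube to grip, about 50 mm above the foot. Fully home, this point is 17 mm above the port's mouth.
- nozzle_22_mid (a point): a nozzle of the same shape and height that is too small: tube and spigot of 22 mm, collar 34 mm; point on its axis half-way up. Leave it.
- nozzle_38_mid (a point): a nozzle of the same shape and height that is too large: tube and spigot of 38 mm, collar 50 mm; point on its axis half-way up. Leave it.
- bur_stand: wooden stand with burs, 45 x 90 x 50 mm, on the bench behind the blast gate, below a wall shelf whose board is 0.51 m above the bench and begins 0.61 m in front of the robot, on its right; origin under its centre. Leave it.
- tin_yellow: flat round yellow tin, 73 mm across, 25 mm tall; origin under its centre. Leave it.
Mind the look-alikes: they are no part of the job. What is shaped like the part that bears nozzle_30_mid but orange, pink or purple is not meant.

How it is judged:
By the outcome, as a careful person would: the job done as asked, in the order asked, and still so for the second after the job is handed in, while the arm keeps its last pose, push and grip.
It also fails if it takes over 56 s, if anything falls off the work surface, if the arm or the gripper's body presses on something with over 40 N, if the wrist force passes 120 N, or if a joint passes its speed limit or range.

### The arm

A 7-joint arm with a two-finger parallel gripper is mounted at the origin on a cart in front of the work surface, level with it; the furniture and walls round the work are solid. World frame = base frame: x ahead of the robot, y to its left, z up, the work surface at z = 0. Lengths are in m, angles in rad, forces in N, time in s.
With the tool pointing down it reaches from about 0.4 to 0.875 m from the base axis. Payload 19.3 kg.
Tool frame: the origin (TCP) lies midway between the tips of the shut fingers; the grasp point (between the pads) lies 19 mm behind it; z points along the fingers, y is the line along which they close (so a half turn about z gives the same grasp; the last joint's range is limited). The gripper opens to 85 mm and grips with 20 to 120 N. Pads are 22 mm wide; open, the fingers measure 114 mm over their backs; the gripper's body (76 mm by 85 mm) begins 54 mm behind the grasp point. The pads swing forward as they close: fully open they stand 13 mm farther back than shut.
Start: joints at [-1.205, 0.521, -0.036, 1.599, 0.021, 1.021, -0.113], TCP at [0.264, 0.567, 0.231] pointing down, gripper open.
Joint ranges: [-2.91, 2.91], [-0.3, 2.13], [-1.5, 1.42], [0.17, 2.43], [-1.26, 4.41], [0.16, 1.93], [-2.52, 2.52]. Speed limits (rad/s): [1.89, 1.89, 2.39, 2.39, 3.01, 3.01, 3.01].

### API

Orientations are given as [roll, pitch, yaw] about the fixed x, y, z axes, in that order (R = Rz(yaw) Ry(pitch) Rx(roll)).
In Python, from workcell import telemetry, grab_frame, calibration, bot, outline_of, landmark_of gives the robot as it stands. The module is installed in compiled form; this text tells all that it offers.
- The arm moves only by the shell command python3 -m inch 'ROWS' [FORCE]. ROWS is JSON, a list of rows, each a list of 7 numbers: the shift along the tool's x, y, z in m, then the turn, a rotation vector about the tool's x, y, z in rad, then the closure, from 0 (fully open) to 1 (shut). A call has 1 to 5 rows; each row shifts and turns the commanded pose from where the row before left it, along the tool's axes as they then stand; what a row does not reach is not made up. A row lasts 1/10 s, in which the tool goes at most 50 mm and 8.59 degrees, less where a joint would pass 70% of its speed; a pose out of reach is approached as far as the arm can. A call is refused whole if a number of a shift passes 0.05 or a number of a turn 0.15, either way. A call with a gripper value outside its range is refused whole. The fingers move at their own pace and stop on an object; FORCE is the grip in N (left out, the last holds). Time passes only in rows, so rows that do not move let the fingers close. It gives the time, the measured TCP pose, the force, the opening and the grip force at its end, in the units of the state.
- telemetry.observe(): the state, without advancing time (a new reading comes with each control period).
- grab_frame(name): name is "side" or "top"; returns the picture (384x512x3 uint8, red, green, blue); there is no depth.
- calibration(name): a dict with "fovy" (degrees; the focal length in pixels is half the picture's height over the tangent of half this angle, whatever the lens; pixels are square), "cx", "cy" (the principal point, pixels), "dist" ([k1, k2, p1, p2, k3] as OpenCV has them; the pictures are not rectified), "pose" (4x4, takes a point from camera to world coordinates). Camera axes: x right, y down, z forward; pixel columns grow to the right and rows downward; lengths in m; the calibration is good to about 2 mm. A picture is of the moment at which its call begins. calibration takes no time and is no camera call.
- bot.job_done(): hands the job in; it is judged then, once.
Trained networks look in the newest picture that a camera, given by its name, has taken for a name from the list of things; names that differ only in an ending like _2 or _b are one class to them, and where a whole thing is asked for, a point or a joint stands for the part that bears it (a point fixed in the world has none). Each returns a list of dicts, best first, with "score" (0 to 1); they miss things now and then, are a little off and sometimes report something else, mostly with a low value. They report only what shows in the picture. A call takes as long as a camera call. They do not tell look-alikes from the thing itself.
- outline_of(label, camera): "region" (384x512 bool, what is visible of it) and "rect" ([left, top, right, bottom] in pixels, round what is visible of it).
- landmark_of(label, camera): "xy" ([column, row] in pixels: a listed point, or the origin of a listed thing).
The state is a dict: "clock": time; "qpos": joint angles; "qd": joint speeds; "joint_efforts": joint torques, N m; "position": TCP position; "tool_rot": TCP orientation; "force": force on the tool from outside, world axes, zero at the start; "moment": the same for the moment, N m; "grip_width": finger opening in m; "finger_force": force on a finger pad.
Only numpy, scipy, OpenCV 4.12 (cv2) and the standard library are available. Lean on these libraries where they do the work, as an engineer would, in place of code of your own. Each camera call takes 0.05 s, during which the arm holds its last target. There are 200 camera calls.

## Working session

There is one attempt and no reset: what is moved stays moved. The work goes in short steps, Python scripts to look and compute and a shell command to move; the robot and the scene stay as the last step left them, time stands still between calls to the robot, and variables do not carry over. Pictures are saved under pics/ and viewed, at most 10 in all, crops included, and the job is handed in when it is done.

```bash
mkdir -p pics
cat > h.py <<'E'
import numpy as np, cv2
from workcell import telemetry, grab_frame, calibration, bot, outline_of, landmark_of
def K(n):
    c=calibration(n); f=192/np.tan(np.radians(c['fovy'])/2)
    return np.array([[f,0,c['cx']],[0,f,c['cy']],[0,0,1.]]),np.array(c['dist'],float),np.array(c['pose'],float)
def ray(n,px):
    k,d,T=K(n); p=cv2.undistortPoints(np.array([[px]],float),k,d)[0,0]
    return T[:3,3],T[:3,:3]@np.array([p[0],p[1],1])
def atz(n,px,z):
    o,v=ray(n,px); return o+v*(z-o[2])/v[2]
def proj(n,P):
    k,d,T=K(n); R=T[:3,:3].T; P=np.atleast_2d(np.array(P,float))
    return cv2.projectPoints(P,cv2.Rodrigues(R)[0],-R@T[:3,3],k,d)[0][:,0]
def tri(a,b):
    (o,v),(p,w)=a,b; s=np.linalg.lstsq(np.c_[v,-w],p-o,rcond=None)[0]
    q,r=o+v*s[0],p+w*s[1]; return (q+r)/2,np.linalg.norm(q-r)
def save(im,f): cv2.imwrite('pics/'+f,im[:,:,::-1])
E
python3 - <<'E'
from h import *
for n in('side','top'):
    save(grab_frame(n),n+'0.png'); print(n,np.round(K(n)[2],3).tolist())
    for l in['port','tab_grip','nozzle_30_mid','nozzle_22_mid','nozzle_38_mid','tin_yellow','bur_stand','gate']:
        z=dict(port=.055,tab_grip=.06,tin_yellow=0,bur_stand=0,gate=0).get(l,.035)
        for r in landmark_of(l,n)[:4]: print(n,l,round(r['score'],2),np.round(r['xy'],1),np.round(atz(n,r['xy'],z),3))
print(telemetry.observe())
E
```

```text
side [[0.981, -0.053, 0.189, 0.304], [-0.195, -0.39, 0.9, -1.096], [0.026, -0.919, -0.393, 0.523], [0.0, 0.0, 0.0, 1.0]]
side port 0.74 [264.7 221.1] [ 0.522 -0.147  0.055]
side tab_grip 0.67 [218.2 220.7] [ 0.419 -0.141  0.06 ]
side nozzle_30_mid 0.84 [229.9 174.7] [0.496 0.207 0.035]
side nozzle_30_mid 0.69 [212.4 186.8] [0.436 0.121 0.035]
side nozzle_30_mid 0.6 [199.1 181.1] [0.404 0.168 0.035]
side nozzle_30_mid 0.5 [261.9 168. ] [0.599 0.252 0.035]
side nozzle_22_mid 0.65 [239.5 280.6] [ 0.433 -0.346  0.035]
side nozzle_38_mid 0.8 [268.2 257.4] [ 0.503 -0.271  0.035]
side tin_yellow 0.54 [261.3 197.2] [0.57  0.113 0.   ]
side bur_stand 0.74 [332.8 252.8] [ 0.662 -0.214  0.   ]
top [[-0.016, -0.99, 0.137, 0.383], [-1.0, 0.017, 0.006, -0.081], [-0.009, -0.137, -0.991, 1.247], [0.0, 0.0, 0.0, 1.0]]
top port 0.87 [271.1 195.4] [ 0.52  -0.134  0.055]
top tab_grip 0.59 [267.3 228.7] [ 0.423 -0.121  0.06 ]
top tab_grip 0.43 [188.8 222.9] [0.443 0.106 0.06 ]
top nozzle_30_mid 0.73 [147.9 173.3] [0.595 0.235 0.035]
top nozzle_30_mid 0.66 [159.5 206.1] [0.495 0.198 0.035]
top nozzle_30_m
[... 369 characters left out ...]
  0.   ]
{'clock': 0.9, 'qpos': array([-1.20519229,  0.52138847, -0.03626474,  1.59945696,  0.02123167,
        1.0210852 , -0.11281868]), 'qd': array([-0.00082047,  0.00074028,  0.00089846,  0.00056457, -0.0008782 ,
        0.00043378,  0.00135115]), 'joint_efforts': array([ 9.07270132e-04, -9.26817870e+01,  1.97925523e+00, -3.70276523e+01,
        1.82058988e-02,  1.98038004e-03, -1.73643440e-05]), 'position': array([0.26389323, 0.56658085, 0.23131381]), 'tool_rot': array([3.14154203e+00, 3.84813667e-05, 2.70571221e+00]), 'force': array([-1.04877084,  0.10832142, -0.13413446]), 'moment': array([-0.02711237, -0.01792577,  0.00612004]), 'finger_force': 0.0, 'grip_width': 0.08555358943321034}
```

View pics/side0.png

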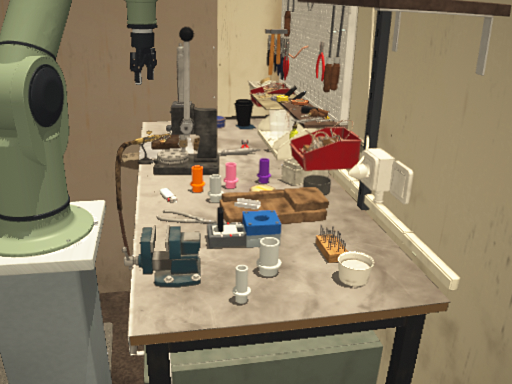

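View pics/top0.png

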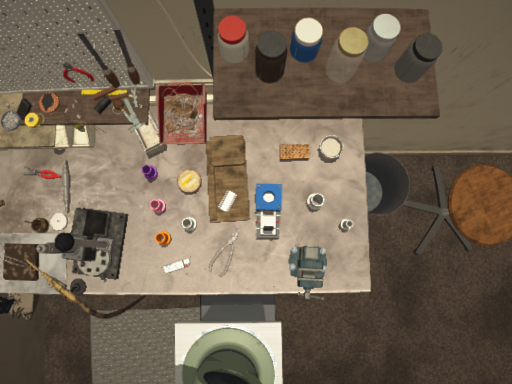

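Side view: the look-alikes are orange (197,180), pink (231,175) and purple (264,170). The bare aluminium nozzles are the candidate at (214,188), the large one at (268,257) and the small one at (241,284). In the top view the aluminium candidate is at (190,224) and the port at (268,197). I choose the aluminium one at (214,188) / (190,224) and check it in a close crop.

Run:
```python
from h import *
T=grab_frame('top');S=grab_frame('side')
a=cv2.resize(T[165:250,170:330],None,fx=5,fy=5,interpolation=cv2.INTER_CUBIC)[:300]
t=cv2.resize(T[180:246,175:295],(660,363),interpolation=cv2.INTER_CUBIC)
s=cv2.resize(S[165:260,185:295],(275,237),interpolation=cv2.INTER_CUBIC)
s2=cv2.resize(S[165:210,185:295],(385,157),interpolation=cv2.INTER_CUBIC)
o=np.zeros((600,700,3),np.uint8);o[:363,:660]=t;o[363:600,:275]=s;o[363:520,280:665]=s2
save(o,'crop1.png')
for n in('side','top'):
    for l in['nozzle_30_mid','nozzle_22_mid','nozzle_38_mid']:
        for r in outline_of(l,n)[:4]:
            m=r['region'];print(n,l,round(r['score'],2),r['rect'],m.sum(),np.round(np.argwhere(m).mean(0)[::-1],1))
pts={'port':[(264.7,221.1),(271.1,195.4)],'tab':[(218.2,220.7),(267.3,228.7)],'n30':[(212.4,186.8),(190.1,224)],'n38':[(268.2,257.4),(313,200.2)],'n22':[(239.5,280.6),(346.8,224.7)]}
for k,(s,t) in pts.items(): print(k,tri(ray('side',s),ray('top',t)))
# tool
P=telemetry.observe()['position'];print(proj('side',P),proj('top',P),K('top')[0],K('top')[1],K('side')[1])
```

```text
side nozzle_30_mid 0.67 [225.7, 160.4, 236.6, 185.8] 312 [230.2 174.4]
side nozzle_30_mid 0.58 [205.3, 175.1, 219.7, 202.2] 305 [214.9 187.5]
side nozzle_30_mid 0.58 [192.0, 166.3, 205.3, 192.7] 295 [197.5 178.4]
side nozzle_30_mid 0.48 [256.2, 156.3, 272.6, 182.1] 255 [263.1 170. ]
side nozzle_22_mid 0.72 [230.9, 263.8, 251.2, 305.9] 464 [241.2 284.3]
side nozzle_38_mid 0.93 [254.2, 236.0, 277.5, 277.5] 763 [268.1 256.4]
side nozzle_38_mid 0.39 [202.3, 172.7, 221.5, 203.7] 314 [214.6 187.5]
top nozzle_30_mid 0.57 [153.1, 232.0, 173.5, 245.7] 145 [162.5 238. ]
top nozzle_30_mid 0.55 [185.0, 216.7, 194.0, 229.5] 157 [188.7 224.5]
top nozzle_30_mid 0.53 [151.0, 197.6, 164.8, 213.5] 165 [157.3 205.1]
top nozzle_30_mid 0.45 [139.1, 165.1, 156.6, 177.6] 167 [148.5 171.1]
top nozzle_38_mid 0.77 [305.3, 190.5, 322.5, 210.9] 222 [314.5 200.9]
port (array([ 0.52253562, -0.13483885,  0.04873372]), np.float64(0.004357690430951842))
tab (array([ 0.4224703 , -0.1211632 ,  0.05029584]), np.float64(0.0011327230231126747))
n30 (array([0.43747512, 0.10535327, 0.04110513]), np.float64(0.006040210198385276))
n38 (array([ 0.50597781, -0.26021429,  0.0287013 ]), np.float64(0.0002441108143561561))
n22 (array([ 0.43090251, -0.35585115,  0.04156278]), np.float64(0.0006692485989276538))
[[145.50311724  85.26832645]] [[  1.29530432 290.83948065]] [[410.59502707   0.         250.06729981]
 [  0.         410.59502707 186.43008295]
 [  0.           0.           1.        ]] [-0.11152546  0.          0.          0.          0.        ] [-0.11873542  0.          0.          0.          0.        ]
```

View pics/crop1.png

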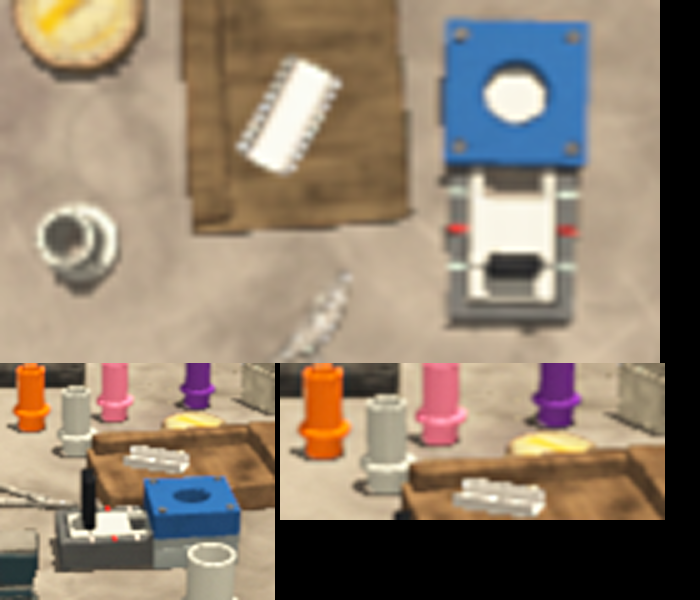

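The crop confirms the plain aluminium nozzle with a collar, at top (188,223) and side (214,188), between the orange and pink look-alikes. The gate's blue top has its hole at top pixel (268.6,196.3), and the black tab is at (268,228).

Run:
```python
from h import *
from scipy.optimize import least_squares
T=grab_frame('top');S=grab_frame('side')
c=lambda u,v:((u+.5)/5.5-.5+175,(v+.5)/5.5-.5+180)
print('screws',np.round([atz('top',c(*p),.055) for p in[(461,35),(573,37),(572,147),(460,147)]],4))
print('hole',atz('top',c(516,91.5),.055),'tabtop',atz('top',c(514,263),.08))
# blue masks -> compare silhouette of box (z .035-.055?) by IoU
def blue(I):
    h=cv2.cvtColor(I,cv2.COLOR_RGB2HSV);return ((h[...,0]>98)&(h[...,0]<118)&(h[...,1]>140)).astype(np.uint8)
def big(m):
    n,l,s,_=cv2.connectedComponentsWithStats(m);return l==1+np.argmax(s[1:,4])
M={'top':big(blue(T)),'side':big(blue(S))}
for n in M: M[n]=cv2.morphologyEx(M[n].astype(np.uint8),cv2.MORPH_CLOSE,np.ones((13,13)))
for n in M:
    y,x=np.nonzero(M[n]);print(n,x.min(),x.max(),y.min(),y.max())
def sil(n,p,F=16):
    x,y,w,th=p;R=np.array([[np.cos(w),-np.sin(w)],[np.sin(w),np.cos(w)]])
    P=[[*(R@np.array([a,b])*.038+[x,y]),z] for a in(-1,1) for b in(-1,1) for z in(.055,.055-th)]
    H=cv2.convexHull(proj(n,P).astype(np.float32))[:,0]
    o=np.zeros((384,512),np.uint8);cv2.fillPoly(o,[np.round(H*16).astype(np.int32)],255,cv2.LINE_AA,4);return o/255.
G={n:cv2.GaussianBlur(M[n].astype(float),(0,0),1) for n in M}
from scipy.optimize import minimize
for use in(['top'],['side'],['top','side']):
    f=lambda p:sum(((cv2.GaussianBlur(sil(n,p),(0,0),1)-G[n])**2).sum() for n in use)
    r=minimize(f,[.522,-.131,0,.018],method='Nelder-Mead',options=dict(initial_simplex=np.array([.522,-.131,0,.018])+np.vstack([np.zeros(4),np.diag([.006,.006,.1,.006])]),maxiter=400));print(use,np.round(r.x,4),r.fun)
# nozzle rim: top hole
for p in[(70,237)]: print('rim',atz('top',c(*p),.07))
print('collar',atz('top',c(78,243),.024), 'side rim', atz('side',((386-280+.5)/3.5-.5+185,(401-363+.5)/3.5-.5+165),.07),'foot',atz('side',((385-280+.5)/3.5-.5+185,(486-363)/3.5+165),.004))
```

```text
screws [[ 0.5481 -0.0976  0.055 ]
 [ 0.5461 -0.1573  0.055 ]
 [ 0.4873 -0.1553  0.055 ]
 [ 0.4883 -0.096   0.055 ]]
hole [ 0.5173539 -0.126271   0.055    ] tabtop [ 0.42564437 -0.12240926  0.08      ]
top 256 280 184 209
side 243 280 211 234
['top'] [ 0.5186 -0.1252 -0.0187  0.0207] 36.21636537244991
['side'] [ 0.5174 -0.1286 -0.1293  0.0207] 22.11278160525081
['top', 'side'] [ 0.5177 -0.1264 -0.0763  0.0224] 66.70007323886799
rim [0.44298685 0.10867185 0.07      ]
collar [0.44203423 0.11170613 0.024     ] side rim [0.44225768 0.11268438 0.07      ] foot [0.43963943 0.1013057  0.004     ]
```

Run:
```python
from h import *
print('ball',tri(ray('side',(186,34)),ray('top',(65,241))))
for n,p,z in[('top',(75,208),.1),('top',(127,212),.05),('top',(118,278),.02),('top',(70,278),.05),('top',(38,225),.1),('top',(78,287),.1),('top',(140,297),.0)]: print(p,np.round(atz(n,p,z),3))
```

```text
ball (array([0.38824569, 0.3089908 , 0.41598518]), np.float64(0.0033444060246699083))
(75, 208) [0.487 0.43  0.1  ]
(127, 212) [0.478 0.292 0.05 ]
(118, 278) [0.283 0.326 0.02 ]
(70, 278) [0.284 0.462 0.05 ]
(38, 225) [0.439 0.541 0.1  ]
(78, 287) [0.263 0.415 0.1  ]
(140, 297) [0.224 0.264 0.   ]
```

```bash
python3 -m inch '[[0,0,-0.045,0,0,0.146,0],[0,0,-0.045,0,0,0.146,0],[0,0,-0.045,0,0,0.146,0],[0,0,-0.045,0,0,0.146,0],[0,0,-0.045,0,0,0.146,0]]'; python3 -m inch '[[0,0,-0.045,0,0,0.146,0],[0,0,0,0,0,0.146,0],[0,0,0,0,0,0.146,0],[0,0,0,0,0,0,0]]'
```

```text
clock: 1.9
position: [0.2637, 0.5662, 0.4585]
tool_rot: [3.141, -0.0, 1.97]
force: [-0.5, 0.4, -0.4]
grip_width: 0.0851
finger_force: 0.0
clock: 2.3
position: [0.2637, 0.5666, 0.5013]
tool_rot: [3.141, 0.0, 1.535]
force: [-0.3, 1.6, 0.1]
grip_width: 0.085
finger_force: 0.0
```

```bash
python3 -m inch '[[-0.0375,0.0162,0,0,0,0,0],[-0.0375,0.0162,0,0,0,0,0],[-0.0375,0.0162,0,0,0,0,0],[-0.0375,0.0162,0,0,0,0,0],[-0.0375,0.0162,0,0,0,0,0]]'; python3 -m inch '[[-0.0375,0.0162,0,0,0,0,0],[-0.0375,0.0162,0,0,0,0,0],[-0.0375,0.0162,0,0,0,0,0],[-0.0375,0.0162,0,0,0,0,0],[-0.0375,0.0162,0,0,0,0,0]]';python3 -m inch '[[-0.0375,0.0162,0,0,0,0,0],[-0.0375,0.0162,0,0,0,0,0],[0,0,0.045,0,0,0,0],[0,0,0.045,0,0,0,0],[0,0,0.045,0,0,0,0]]';python3 -m inch '[[0,0,0.045,0,0,0,0],[0,0,0.045,0,0,0,0],[0,0,0.045,0,0,0,0],[0,0,0.045,0,0,0,0],[0,0,0.045,0,0,0,0]]';python3 -m inch '[[0,0,0.02,0,0,0,0],[0,0,0,0,0,0,0],[0,0,0,0,0,0,0]]'
python3 - <<'E'
from h import *
p=telemetry.observe();print(p['position'],p['tool_rot'],p['qpos'])
S=grab_frame('side');T=grab_frame('top')
o=np.zeros((480,800,3),np.uint8)
o[:,:400]=cv2.resize(S[90:210,165:265],(400,480),interpolation=cv2.INTER_CUBIC)
o[:,400:]=cv2.resize(T[160:256,150:230],(400,480),interpolation=cv2.INTER_CUBIC)
save(o,'above.png');print(proj('side',p['position']))
E
```

```text
clock: 2.8
position: [0.3389, 0.3748, 0.5012]
tool_rot: [3.142, 0.0, 1.543]
force: [0.8, -0.4, 0.4]
grip_width: 0.0852
finger_force: 0.0
clock: 3.3
position: [0.4136, 0.1847, 0.5014]
tool_rot: [3.141, -0.0, 1.543]
force: [0.7, 1.1, -0.1]
grip_width: 0.0854
finger_force: 0.0
clock: 3.8
position: [0.443, 0.1101, 0.3648]
tool_rot: [3.141, -0.001, 1.543]
force: [0.8, 1.3, -0.9]
grip_width: 0.0856
finger_force: 0.0
clock: 4.3
position: [0.443, 0.1104, 0.1397]
tool_rot: [3.141, 0.0, 1.543]
force: [0.1, 0.7, 0.3]
grip_width: 0.0852
finger_force: 0.0
clock: 4.6
position: [0.4435, 0.1103, 0.1219]
tool_rot: [-3.141, 0.0, 1.54]
force: [-0.0, -0.4, 0.2]
grip_width: 0.0853
finger_force: 0.0
[0.4434979  0.11029545 0.12186618] [-3.14149362e+00  5.35983046e-05  1.54011403e+00] [-0.69117066  0.46963717  0.41243679  2.14277972 -0.33239541  0.58942948
 -0.07039195]
[[215.37255255 157.11264015]]
```

View pics/above.png

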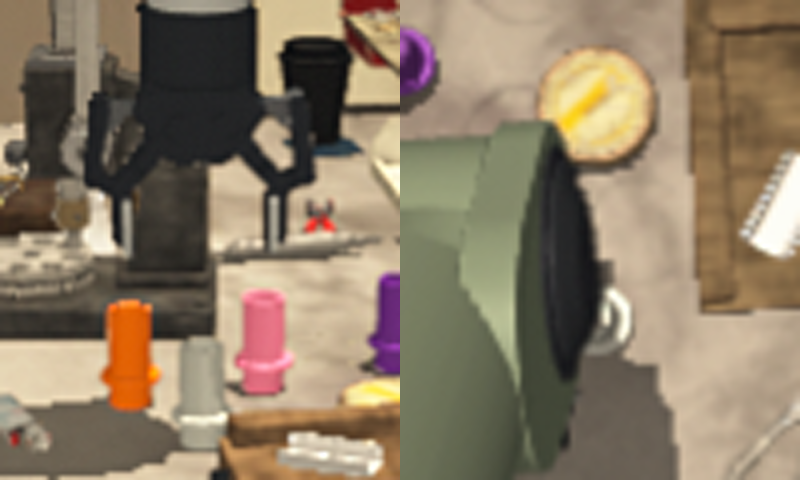

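The open fingers, seen in the side crop at x≈125 and 275, straddle the aluminium nozzle at x≈200, so the tool is centred along x. Descending and gripping.

```bash
python3 -m inch '[[0,0,0.03,0,0,0,0],[0,0,0.03,0,0,0,0],[0,0,0.02,0,0,0,0],[0,0,0.012,0,0,0,0],[0,0,0,0,0,0,0]]' 35;python3 -m inch '[[0,0,0,0,0,0,0.3],[0,0,0,0,0,0,0.45],[0,0,0,0,0,0,0.6],[0,0,0,0,0,0,0.8],[0,0,0,0,0,0,0.8]]' 35;python3 -m inch '[[0,0,0,0,0,0,1],[0,0,0,0,0,0,1],[0,0,0,0,0,0,1]]'
```

```text
clock: 5.2
position: [0.4433, 0.1104, 0.0292]
tool_rot: [-3.141, -0.0, 1.538]
force: [0.4, -0.4, 0.0]
grip_width: 0.0852
finger_force: 0.0
clock: 5.7
position: [0.4436, 0.1106, 0.0298]
tool_rot: [3.141, -0.0, 1.538]
force: [-0.8, 0.3, 9.8]
grip_width: 0.0296
finger_force: 33.6
clock: 6.0
position: [0.4436, 0.1106, 0.0298]
tool_rot: [3.141, -0.001, 1.538]
force: [-0.6, 0.4, 10.0]
grip_width: 0.0297
finger_force: 33.6
```

```bash
python3 -m inch '[[0,0,-0.02,0,0,0,1],[0,0,-0.04,0,0,0,1],[0,0,-0.04,0,0,0,1],[0,0,-0.03,0,0,0,1],[-0.0392,0.0136,0,0,0,0,1]]';python3 -m inch '[[-0.0392,0.0136,0,0,0,0,1],[-0.0392,0.0136,0,0,0,0,1],[-0.0392,0.0136,0,0,0,0,1],[-0.0392,0.0136,0,0,0,0,1],[-0.0392,0.0136,0,0,0,0,1]]';python3 -m inch '[[0,0,0.03,0,0,0,1],[0,0,0.01,0,0,0,1],[0,0,0,0,0,0,1],[0,0,0,0,0,0,1]]'
python3 - <<'E'
from h import *
p=telemetry.observe();print(p['position'],p['tool_rot'],p['qpos'],p['force'])
S=grab_frame('side');T=grab_frame('top')
o=np.zeros((600,800,3),np.uint8)
o[:,:400]=cv2.resize(S[150:240,220:280],(400,600),interpolation=cv2.INTER_CUBIC)
o[:500,400:]=cv2.resize(T[160:240,230:294],(400,500),interpolation=cv2.INTER_CUBIC)
save(o,'abovep.png')
x,y,z=p['position']
for l,q in[('foot',(x,y,z-.0298)),('collar',(x,y,z-.0098)),('top',(x,y,z+.04)),('port',(.5176,-.1268,.055))]: print(l,proj('side',q)[0],(proj('side',q)[0]-[220,150]+.5)*400/60-.5,proj('top',q)[0])
E
```

```text
clock: 6.5
position: [0.4564, 0.076, 0.1625]
tool_rot: [3.138, -0.004, 1.547]
force: [1.5, -0.6, -1.6]
grip_width: 0.0294
finger_force: 34.7
clock: 7.0
position: [0.5173, -0.129, 0.1595]
tool_rot: [3.141, -0.0, 1.538]
force: [0.0, 0.1, -0.6]
grip_width: 0.0299
finger_force: 34.7
clock: 7.4
position: [0.5171, -0.1266, 0.1198]
tool_rot: [-3.141, -0.0, 1.539]
force: [-0.4, -0.7, -0.6]
grip_width: 0.0295
finger_force: 34.7
[ 0.51713074 -0.12657354  0.11984696] [-3.14144029e+00 -2.26275725e-04  1.53892951e+00] [-0.17833008  0.57379752  0.42487201  1.95711612 -0.36180781  0.68502084
  0.43807036] [-0.36791248 -0.66850553 -0.63743191]
foot [261.15254968 202.93691624] [277.18366455 355.74610829] [268.9568081  194.90869331]
collar [261.41604064 194.60763139] [278.94027097 300.21754257] [269.22135477 194.07601738]
top [262.08755331 173.3374563 ] [283.41702209 158.41637535] [269.92157214 191.87171125]
port [260.92440867 217.27231577] [275.66272449 451.31543844] [268.58830468 196.14052638]
```

View pics/abovep.png

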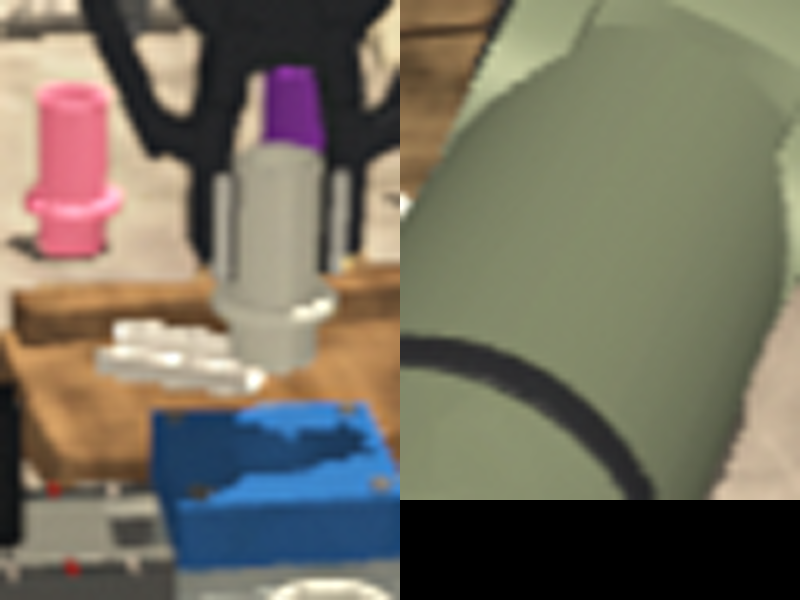

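The nozzle hangs upright over the port, with its foot at about crop (273,353). The projection predicted (277,356), so it sits about 1 mm toward −x. The port's screw centre at crop (276,451) matches my estimate. Next I shift +1 mm in x and descend while watching the force.

```bash
python3 -m inch '[[0,0.001,0.02,0,0,0,1],[0,0,0.01,0,0,0,1],[0,0,0.004,0,0,0,1],[0,0,0,0,0,0,1]]';python3 -m inch '[[0,0,0.003,0,0,0,1],[0,0,0,0,0,0,1]]';python3 -m inch '[[0,0,0.003,0,0,0,1],[0,0,0,0,0,0,1]]'
```

```text
clock: 7.9
position: [0.5179, -0.1273, 0.0853]
tool_rot: [-3.141, -0.0, 1.538]
force: [0.4, -1.0, -0.8]
grip_width: 0.0296
finger_force: 34.7
clock: 8.1
position: [0.5181, -0.1274, 0.0825]
tool_rot: [3.141, 0.0, 1.538]
force: [0.3, 0.2, -0.2]
grip_width: 0.0298
finger_force: 34.7
clock: 8.3
position: [0.5181, -0.1274, 0.0792]
tool_rot: [3.142, 0.0, 1.538]
force: [1.9, 0.3, -1.2]
grip_width: 0.0299
finger_force: 34.8
```

```bash
python3 -m inch '[[0,0,0.003,0,0,0,1],[0,0,0,0,0,0,1]]';python3 -m inch '[[0,0,0.003,0,0,0,1],[0,0,0,0,0,0,1]]';python3 -m inch '[[0,0,0.003,0,0,0,1],[0,0,0,0,0,0,1]]'
```

```text
clock: 8.5
position: [0.5181, -0.1274, 0.0761]
tool_rot: [-3.142, 0.0, 1.538]
force: [0.9, -0.6, -0.2]
grip_width: 0.0294
finger_force: 34.8
clock: 8.7
position: [0.5181, -0.1274, 0.073]
tool_rot: [-3.142, 0.0, 1.538]
force: [1.0, -0.2, -1.2]
grip_width: 0.0295
finger_force: 34.8
clock: 8.9
position: [0.5181, -0.1274, 0.07]
tool_rot: [3.142, 0.0, 1.538]
force: [1.4, -1.0, -1.5]
grip_width: 0.0295
finger_force: 34.8
```

```bash
python3 -m inch '[[0,0,0.002,0,0,0,1],[0,0,0.001,0,0,0,1],[0,0,0,0,0,0,1]]';python3 -m inch '[[0,0,0.001,0,0,0,1],[0,0,0,0,0,0,1]]';python3 -m inch '[[0,0,0.001,0,0,0,1],[0,0,0,0,0,0,1]]'
```

```text
clock: 9.2
position: [0.5182, -0.1274, 0.0672]
tool_rot: [3.141, 0.0, 1.538]
force: [1.8, 0.7, -1.6]
grip_width: 0.0295
finger_force: 34.8
clock: 9.4
position: [0.5184, -0.1275, 0.0668]
tool_rot: [3.141, -0.0, 1.538]
force: [0.8, 1.1, 9.1]
grip_width: 0.0299
finger_force: 34.9
clock: 9.6
position: [0.5186, -0.1275, 0.0665]
tool_rot: [3.14, -0.0, 1.538]
force: [-3.5, 1.9, 27.0]
grip_width: 0.0298
finger_force: 36.0
```

Contact came at TCP z ≈ 0.067, which is the fully home height. I release, retreat straight up and check.

```bash
python3 -m inch '[[0,0,-0.001,0,0,0,1],[0,0,0,0,0,0,0.7],[0,0,0,0,0,0,0.4],[0,0,0,0,0,0,0.3],[0,0,0,0,0,0,0.3]]' 30;python3 -m inch '[[0,0,-0.01,0,0,0,0.3],[0,0,-0.03,0,0,0,0.3],[0,0,-0.04,0,0,0,0.3],[0,-0.04,0,0,0,0,0.4],[0,-0.04,0,0,0,0,0.4]]'
python3 - <<'E'
from h import *
p=telemetry.observe();print(p['position'],p['tool_rot'],p['grip_width'])
S=grab_frame('side')
save(cv2.resize(S[140:245,195:295],(571,600),interpolation=cv2.INTER_CUBIC),'seat.png')
for q in [(.5176,-.1268,.055),(.5176,-.1268,.107)]: print((proj('side',q)[0]-[195,140]+.5)*5.71-.5)
x,y,z=.5176,-.1268,.0
print('tab top pred',[(proj('side',q)[0]-[195,140]+.5)*5.71-.5 for q in [(x-.092*.9994,y+.092*.035,.08),(x-.092,y+.0032,.06)]])
E
```

```text
clock: 10.1
position: [0.5176, -0.1274, 0.066]
tool_rot: [-3.141, -0.0, 1.538]
force: [1.2, 0.7, -0.3]
grip_width: 0.0595
finger_force: 0.0
clock: 10.6
position: [0.4376, -0.1248, 0.1475]
tool_rot: [3.14, 0.0, 1.538]
force: [-0.0, -0.4, 0.4]
grip_width: 0.051
finger_force: 0.0
[ 0.43763617 -0.12477451  0.14745812] [3.13951683e+00 9.51177238e-05 1.53816648e+00] 0.05099817734387979
[378.78337353 443.57992303]
[382.67037059 321.6171707 ]
tab top pred [array([144.83946388, 395.63315407]), array([144.94197056, 442.70884178])]
```

View pics/seat.png

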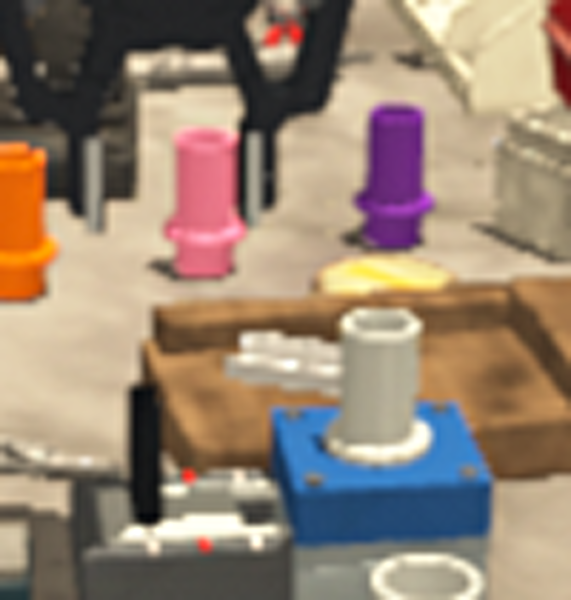

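The nozzle stands upright in the port with its collar flat on the blue plate (crop 380,440). The shutter is at rest with the tab at crop (145,450), under the fingers. Moving to the tab.

```bash
python3 -m inch '[[0.001,-0.0116,0.01,0,0,0,0.4],[0,0,0.03,0,0,0,0.4],[0,0,0.03,0,0,0,0.4],[0,0,0.022,0,0,0,0.4],[0,0,0.012,0,0,0,0.4]]' 30;python3 -m inch '[[0,0,0,0,0,0,0.6],[0,0,0,0,0,0,0.75],[0,0,0,0,0,0,0.9],[0,0,0,0,0,0,1],[0,0,0,0,0,0,1]]' 40
python3 - <<'E'
from h import *
p=telemetry.observe();print(p['position'],p['tool_rot'],p['grip_width'],p['force'])
E
```

```text
clock: 11.15
position: [0.4261, -0.1234, 0.0413]
tool_rot: [-3.14, -0.0, 1.538]
force: [0.5, 0.1, 0.8]
grip_width: 0.051
finger_force: 0.0
clock: 11.65
position: [0.4276, -0.1235, 0.0433]
tool_rot: [3.139, 0.0, 1.538]
force: [2.8, -0.4, 10.9]
grip_width: 0.0117
finger_force: 45.7
[ 0.42763479 -0.12352791  0.0432572 ] [3.13913313e+00 3.32560845e-04 1.53779045e+00] 0.011666169753121477 [ 2.78793204 -0.43617835 10.86909419]
```

```bash
python3 -m inch '[[0,0.004,0,0,0,0,1],[0,0.004,0,0,0,0,1],[0,0,0,0,0,0,1]]'; python3 -m inch '[[0,0.005,0,0,0,0,1],[0,0.005,0,0,0,0,1],[0,0.003,0,0,0,0,1],[0,0,0,0,0,0,1],[0,0,0,0,0,0,1]]'
python3 - <<'E'
from h import *
p=telemetry.observe();print(p['position'],p['tool_rot'],p['grip_width'],p['force'])
S=grab_frame('side');T=grab_frame('top')
o=np.zeros((600,800,3),np.uint8)
o[:,:400]=cv2.resize(S[180:240,212:252],(400,600),interpolation=cv2.INTER_CUBIC)
o[:500,400:]=cv2.resize(T[180:240,244:292],(400,500),interpolation=cv2.INTER_CUBIC)
save(o,'push.png')
E
```

```text
clock: 11.95
position: [0.435, -0.1238, 0.0432]
tool_rot: [3.141, 0.0, 1.537]
force: [-4.3, -0.2, 17.5]
grip_width: 0.0114
finger_force: 46.8
clock: 12.45
position: [0.4472, -0.1242, 0.0432]
tool_rot: [3.142, -0.0, 1.537]
force: [-5.5, -1.5, 18.8]
grip_width: 0.0115
finger_force: 47.0
[ 0.44721754 -0.124242    0.0432062 ] [ 3.14152879e+00 -1.97770765e-04  1.53730315e+00] 0.011482643011342534 [-5.4977383  -1.45207043 18.8338186 ]
```

View pics/push.png

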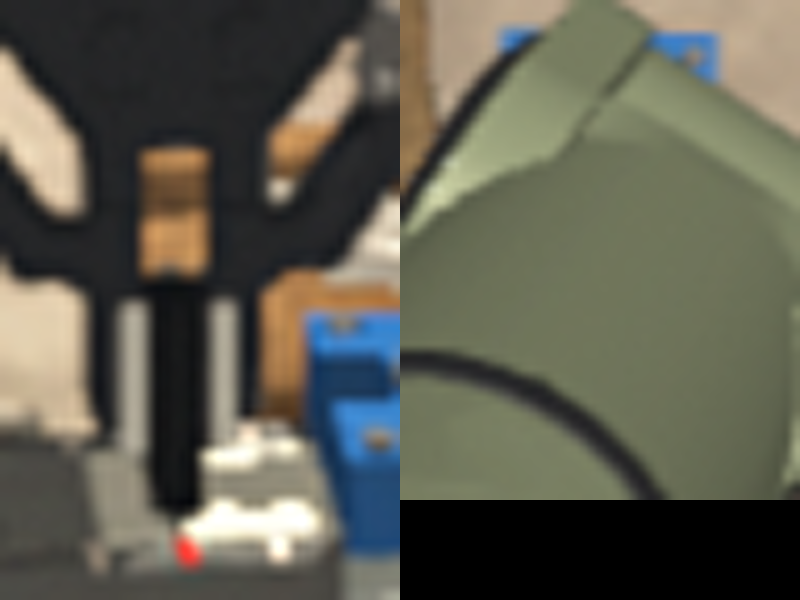

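The side crop shows the tab base at (178,510) and the near red mark at (188,550). That is the same offset the tab had from its rest mark, so the shutter is at about half travel (measured 19.6 mm). I add a slight correction and ease the vertical load.

```bash
python3 -m inch '[[0,0.0004,-0.0015,0,0,0,1],[0,0,0,0,0,0,1],[0,0,0,0,0,0,1]]'
python3 - <<'E'
from h import *
b=cv2.imread('pics/side0.png')[:,:,::-1].astype(float)
S=grab_frame('side').astype(float);save(S.astype(np.uint8),'s_now.png')
# sub-pixel tab centre below pads (dark columns), and marks
for n,I in(('rest',b),('now',S)):
    g=I.sum(2)/3
    for r in range(225,232):
        w=np.clip(75-g[r,212:240],0,None);print(n,r,np.round((w*np.arange(212,240)).sum()/max(w.sum(),1),2),round(w.sum()),end='; ')
    red=np.clip(I[...,0]-I[...,1]-60,0,None)[222:242,215:245]
    y,x=np.mgrid[222:242,215:245];print('\nred',(red*x).sum()/red.sum(),(red*y).sum()/red.sum())
print(telemetry.observe()['position'],telemetry.observe()['force'])
E
```

```text
clock: 12.85
position: [0.446, -0.1242, 0.0436]
tool_rot: [-3.138, -0.0, 1.537]
force: [-5.7, -3.4, -9.5]
grip_width: 0.0113
finger_force: 43.1
rest 225 219.94 259; rest 226 219.91 259; rest 227 219.94 261; rest 228 221.26 261; rest 229 222.33 275; rest 230 222.75 304; rest 231 220.3 90; 
red 228.8609693877551 228.25255102040816
now 225 226.63 292; now 226 227.44 283; now 227 227.46 278; now 228 227.19 278; now 229 227.5 267; now 230 227.99 225; now 231 225.82 73; 
red 230.3501259445844 234.83627204030228
[ 0.44604741 -0.12416696  0.04362074] [ -7.03115316  -4.49291587 -10.29688563]
```

```bash
python3 -m inch '[[0,0.0014,0.0006,0,0,0,1],[0,0,0,0,0,0,1],[0,0,0,0,0,0,1]]'
python3 - <<'E'
from h import *
b=cv2.imread('pics/side0.png')[:,:,::-1].astype(float)
S=grab_frame('side').astype(float);print(telemetry.observe()['position'],telemetry.observe()['force'])
for n,I in(('rest',b),('now',S)):
    g=I.mean(2)
    for r in(216,220,223,226,228): print(n,r,g[r,214:238].astype(int).tolist())
for t in(0,.02):
    for z in(.04,.06): print(t,z,proj('side',(.427+t,-.124-t*.033,z)),end=' ')
save(cv2.resize(S[180:240,205:265].astype(np.uint8),(600,600),interpolation=cv2.INTER_CUBIC),'push2.png')
E
```

```text
clock: 13.2
position: [0.4481, -0.1243, 0.0434]
tool_rot: [-3.14, -0.0, 1.537]
force: [-6.1, -3.1, 1.7]
grip_width: 0.0116
finger_force: 44.9
[ 0.44807169 -0.12428075  0.04345602] [-6.50608854 -2.7529195   0.4647618 ]
rest 216 [185, 189, 169, 103, 23, 19, 23, 23, 26, 49, 68, 67, 72, 89, 120, 133, 128, 120, 113, 107, 105, 106, 107, 111]
rest 220 [160, 158, 155, 94, 23, 19, 22, 20, 28, 97, 125, 89, 61, 60, 65, 77, 83, 78, 74, 71, 63, 59, 62, 62]
rest 223 [112, 110, 113, 80, 22, 20, 23, 21, 21, 66, 120, 138, 107, 105, 117, 113, 109, 119, 130, 131, 131, 148, 219, 208]
rest 226 [247, 227, 166, 102, 23, 18, 21, 16, 36, 167, 246, 251, 249, 247, 247, 247, 247, 247, 247, 247, 250, 239, 189, 166]
rest 228 [133, 125, 127, 100, 43, 20, 19, 15, 32, 162, 242, 247, 244, 243, 243, 243, 243, 243, 243, 244, 246, 247, 194, 78]
now 216 [195, 196, 193, 192, 191, 193, 149, 57, 30, 39, 115, 161, 136, 68, 23, 23, 24, 19, 32, 123, 166, 128, 63, 48]
now 220 [169, 165, 177, 179, 180, 181, 162, 97, 32, 34, 113, 161, 135, 69, 22, 22, 23, 20, 31, 122, 165, 121, 48, 29]
now 223 [79, 81, 107, 125, 134, 139, 129, 102, 68, 70, 124, 160, 136, 69, 23, 23, 23, 17, 29, 116, 159, 161, 222, 214]
now 226 [73, 71, 72, 71, 71, 71, 82, 119, 141, 141, 139, 138, 95, 27, 18, 23, 22, 23, 86, 180, 215, 214, 213, 180]
now 228 [71, 72, 72, 70, 72, 70, 73, 109, 136, 137, 137, 138, 112, 55, 21, 22, 23, 19, 52, 110, 135, 132, 133, 136]
0 0.04 [[220.66209378 225.27587211]] 0 0.06 [[220.62328437 217.15850417]] 0.02 0.04 [[229.59392737 224.84352505]] 0.02 0.06 [[229.62169007 216.74434836]]
```

View pics/push2.png

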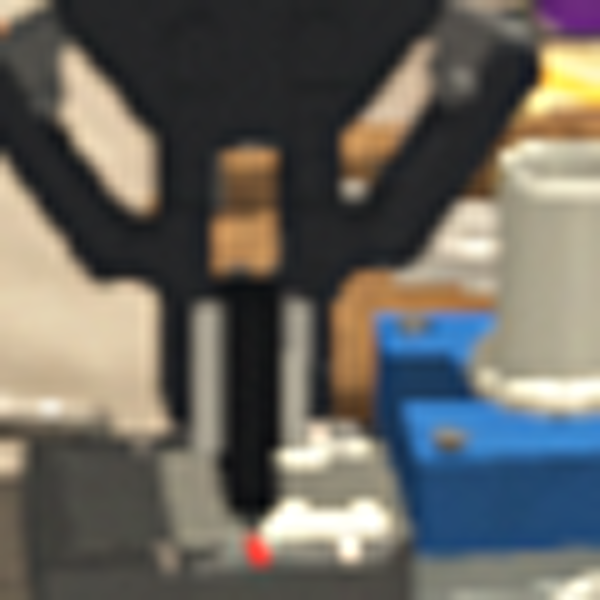

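The shutter reads about 20.5–21 mm from both the TCP and the tab pixels, with the nozzle still seated at crop (550,390). A small step back, then a check.

```bash
python3 -m inch '[[0,-0.0006,0,0,0,0,1],[0,0,0,0,0,0,1],[0,0,0,0,0,0,1],[0,0,0,0,0,0,1]]'
python3 - <<'E'
from h import *
S=grab_frame('side').astype(float).mean(2)
for r in(226,228): print(S[r,224:236].astype(int).tolist())
E
```

```text
clock: 13.65
position: [0.4474, -0.1242, 0.0434]
tool_rot: [-3.14, -0.0, 1.537]
force: [-6.7, -2.4, 1.2]
grip_width: 0.0114
finger_force: 44.9
[138, 123, 74, 20, 21, 24, 17, 39, 164, 217, 214, 213]
[137, 139, 101, 34, 20, 23, 19, 26, 100, 135, 132, 131]
```

```bash
python3 -c "
from workcell import bot,telemetry
print(telemetry.observe()['position'],bot.job_done())"
```

```text
the job is handed in; nothing more can be done
[ 0.44739675 -0.12424215  0.04345384] None
```

I stood the 30 mm nozzle fully home in the port with its collar on the blue plate, then pushed the shutter to about half travel (20 mm by the arm position and the tab pixels). The job is handed in at about 13.7 s with the gripper still holding the tab; no verdict was returned.

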